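# Fit the last leg of a footstool

## Robot

A 6-joint arm with a two-finger parallel gripper is mounted at the origin on the work surface. World frame = base frame: x ahead of the robot, y to its left, z up, the work surface at z = 0. Lengths are in m, angles in rad, forces in N, time in s.
With the tool pointing down it reaches from about 0.3 to 0.775 m from the base axis. Payload 14.6 kg.
Tool frame: the origin (TCP) lies midway between the tips of the shut fingers; the grasp point (between the pads) lies 19 mm behind it (ctrl.grip_depth is the z of the grasp point in the tool frame, in m); z points along the fingers, y is the line along which they close (so a half turn about z gives the same grasp; the last joint's range is limited). The gripper opens to 94 mm and grips with 3 to 60 N. Pads are 16 mm wide; open, the fingers measure 119 mm over their backs; the gripper's body (75 mm by 177 mm) begins 78 mm behind the grasp point.
Start: joints at [-1.323, 0.3, 1.521, -0, 1.321, -0.067], TCP at [0.17, -0.523, 0.205] pointing down, gripper open.
Joint ranges: [-3.03, 3.03], [-0.79, 2.21], [0.23, 2.52], [-1.04, 4.18], [0, 3.07], [-2.55, 2.55]. Speed limits (rad/s): [2.22, 2.22, 2.57, 3.14, 3.14, 3.14].

## Interface

Orientations are given as [roll, pitch, yaw] about the fixed x, y, z axes, in that order (R = Rz(yaw) Ry(pitch) Rx(roll)).
In Python, from station import ctrl gives the robot as it stands. The module is installed in compiled form; this text tells all that it offers.
- The arm moves only by the tool carry_out, never from a script. Its argument "commands" is a list of rows, each a list of 3 entries, a list of its own where there are three numbers: the closure, from 0 (fully open) to 1 (shut), then the shift along the tool's x, y, z in mm, then the turn, a rotation vector about the tool's x, y, z in rad. In form: [[gripper, [tx, ty, tz], [wx, wy, wz]], ...]. A call has 1 to 10 rows; each row shifts and turns the commanded pose from where the row before left it, along the tool's axes as they then stand; what a row does not reach is not made up. A row lasts 1/8 s, in which the tool goes at most 62.5 mm and 10.7 degrees, less where a joint would pass 70% of its speed; a pose out of reach is approached as far as the arm can. A call with a gripper value outside its range is refused whole. The fingers move at their own pace and stop on an object; "squeeze" is the grip in N (left out, the last holds). Time passes only in rows, so rows that do not move let the fingers close. It gives the time, the measured TCP pose, the force, the opening and the grip force at its end, in the units of the state.
- ctrl.get_obs(): the state, without advancing time (a new reading comes with each control period).
- ctrl.camera(name): name is "scene" or "top" or "wrist"; returns a dict with "img" (420x560x3 uint8, blue, green, red), "camera_matrix" (3x3 intrinsics, pixels), "rvec" (rotation vector, rad) and "tvec" (3), from world to camera coordinates, as OpenCV has them. Camera axes: x right, y down, z forward; pixel columns grow to the right and rows downward; lengths in m; the calibration is good to about 2 mm. The wrist camera is an equidistant fisheye: a pixel r from the principal point sees the ray r / f radians off the axis. A picture is of the moment at which its call begins. There is no depth.
- ctrl.hand_in(): hands the job in; it is judged then, once.
Trained networks look in the newest picture that a camera, given by its name, has taken for a name from the list of things; names that differ only in an ending like _2 or _b are one class to them, and where a whole thing is asked for, a point or a joint stands for the part that bears it (a point fixed in the world has none). Each returns a list of dicts, best first, with "score" (0 to 1); they miss things now and then, are a little off and sometimes report something else, mostly with a low value. They report only what shows in the picture. A call takes as long as a camera call. They do not tell look-alikes from the thing itself.
- ctrl.outline_of(thing, camera): "region" (420x560 bool, what is visible of it).
- ctrl.place_of(thing, camera): "at" ([x, y, z] in m, in world coordinates, good to about 4 mm: a listed point, or the origin of a listed thing).
The state is a dict: "time_s": time; "qpos": joint angles; "joint_vel": joint speeds; "tau": joint torques, N m; "ee_pos": TCP position; "eef_rot": TCP orientation; "force": force on the tool from outside, world axes, zero at the start; "moment": the same for the moment, N m; "grip_width": finger opening in m; "grip_force": force on a finger pad.
Only numpy, scipy, OpenCV 4.12 (cv2) and the standard library are available. Lean on these libraries where they do the work, as an engineer would, in place of code of your own. Each camera call takes 0.05 s, during which the arm holds its last target. There are 200 camera calls.

## Task

Make room to fit the last leg of the upturned footstool: lift the screw caddy out of its empty corner without spilling the screws and hang it by its handle on the hook of the post. Then stand the loose leg upright on the seat board in that corner, square and flush against both rails, and press it firmly into the corner against both rails at once, as you would for someone driving the screws. Finish while still holding the leg pressed there, and leave the screwdriver and the bottle where they are.

Things in the scene. Friction and masses are not known exactly. Their poses are not given: they have to be found in the camera images.
- stool: Wooden footstool upside down on the bench, held fast by dogs 17 mm high; any yaw. Origin: middle of its footprint on the bench; x along its long side, z up. Seat board 300 x 220 mm, 18 mm thick, with a rectangle of rails on it (inside 234 mm along x, 154 mm along y, tops 66 mm above the bench). Three 38 mm legs, tops 133 mm above the bench, fill three inner corners; the one at -x, +y has none.
- corner (a point): The empty inner corner of the footstool: where the inner faces of its two rails meet the upward face of the seat board, 18 mm above the bench. Axes as stool: the inside lies towards +x and -y; rail_long is the wall on the +y side, rail_short the wall on the -x side. A leg fully home has its centre 19 mm along +x, 19 mm along -y and 57.5 mm up from here.
- rail_long: The long rail of the empty corner, 270 mm along the stool's x, 18 mm thick, 48 mm high, fixed. Origin at its centre, axes as the stool; its inner face looks to -y.
- rail_short: The short rail of the empty corner, 154 mm along the stool's y, 18 mm thick, 48 mm high, fixed. Origin at its centre, axes as the stool; its inner face looks to +x.
- leg_center (a point): Centre of the loose leg: a plain square wooden block 38 x 38 mm, 115 mm long, about 0.1 kg, standing on end on the bench at the start (centre 57.5 mm up). z along its length, x and y square to its faces. Either end up and any side will do.
- leg: The same loose leg; origin at the centre of its lower end, axes as leg_center.
- caddy_bar (a point): Middle of the screw caddy's handle bar, on its axis: a stiff round 10 mm steel rod that rises from the two ends of the caddy and cannot fold. The bar is level, straight for 90 mm along the caddy's y, its axis 125 mm above the caddy's underside, 72 mm clear between bar and box rim.
- caddy: Screw caddy: open sheet-steel box, 64 mm along its x, 104 mm along its y (120 mm over the handle's rods), 48 mm high, about 0.3 kg; origin at the centre of its underside. At the start it stands on the seat board (18 mm above the bench) in the way in the empty corner, its y roughly along the stool's x.
- hook_seat (a point): Middle of the resting place on top of the hook, 235 mm above the bench. Axes as hook_stand: the hook points to -x; the post's axis is 66 mm from here at +x. The hook is an 8 mm rod, level from the post to 22 mm past this point, then turned up; its end, 42 mm from this point at -x, rises 20 mm above it. The handle bar is to lie across it (along y).
- hook_stand: Fixed steel post, 18 mm thick, 253 mm high, with a round foot of 90 mm on the bench and one hook. Origin: centre of its foot; its x axis points opposite to the hook.
- screwdriver: Bystander: a screwdriver lying on the bench; leave it.
- bottle: Bystander: a white bottle, 56 mm wide and 130 mm high, standing on the bench; leave it.
There are look-alikes about, which are no part of the job. Of the things shaped like the leg, the wooden one is meant.

How it is judged:
On the way, in this order (a step that is already met when the one before it is completed fails the run):
1. the caddy hangs by its handle on the hook, let go and at rest (contact force between caddy and hook_stand above 0.8 N and distance between caddy_bar and hook_seat below 0.06 m and height (world z) of caddy_bar above 0.225 m and contact force between caddy and the fingers below 0.1 N and contact force between caddy and the arm below 0.1 N and linear speed of caddy below 0.06 m/s), for 0.3 s.
2. the leg stands home in the empty corner, pressed against both rails (contact force between leg and rail_long above 2 N and contact force between leg and rail_short above 2 N and contact force between leg and the fingers above 2 N and x of leg_center in the frame of corner between 0.016 and 0.0225 m and y of leg_center in the frame of corner between -0.0225 and -0.016 m and z of leg_center in the frame of corner between 0.0545 and 0.061 m and angle between the z axis of leg and the z axis of stool, either way round below 0.05 rad and (angle between the x axis of leg and the x axis of stool, either way round below 0.06 rad or angle between the x axis of leg and the y axis of stool, either way round below 0.06 rad)), for 0.5 s.
At the end, for the whole second after the job is handed in: The caddy hangs still on the hook by its handle, untouched by the robot. The leg stands on the seat board in the empty corner, upright and square within 3 degrees, within 3 mm of both rails and the board, held by the fingers and pressed on each of the two rails with more than 2 N (all of step 1 and all of step 2); the arm keeps its last pose, push and grip.
It fails at once if the screwdriver is pushed more than 30 mm from where it lay (distance of screwdriver from where it was at the start of the episode above 0.03 m).
It fails at once if the bottle is pushed more than 30 mm from where it lay (distance of bottle from where it was at the start of the episode above 0.03 m).
It fails at once if the caddy is tipped over by more than 45 degrees (its screws spill) (angle between caddy's own z axis and vertical above 0.79 rad).
It also fails if it takes over 72 s, if anything falls off the work surface, if the arm or the gripper's body presses on something with over 40 N, if the wrist force passes 120 N, or if a joint passes its speed limit or range.

## Working session

There is one attempt and no reset: what is moved stays moved. The work goes in short steps, Python scripts to look and compute and a tool call to move; the robot and the scene stay as the last step left them, time stands still between calls to the robot, and variables do not carry over. Pictures are saved under pics/ and viewed, at most 10 in all, crops included, and the job is handed in when it is done.

Besides the shell and the picture viewer there is one more tool, called after ">>>" by a JSON object that holds its "name" and its "arguments", one argument or row to a line. carry_out: Moves the arm, as the interface text tells. Its arguments: {"type":"object","properties":{"commands":{"type":"array","items":{"type":"array"}},"squeeze":{"type":"number"}},"required":["commands"]}

```bash
mkdir -p pics; cat > h.py <<'E'
import numpy as np, cv2
from station import ctrl
from scipy.spatial.transform import Rotation as R
E
python3 - <<'E'
from h import *
o=ctrl.get_obs()
print(o['ee_pos'],o['eef_rot'],o['force'],o['grip_width'],ctrl.grip_depth)
ims=[]
for c in ['scene','top']:
    d=ctrl.camera(c); cv2.imwrite(f'pics/{c}0.png',d['img']); 
    print(c,d['camera_matrix'][0,0],(-R.from_rotvec(np.ravel(d['rvec'])).as_matrix().T@np.ravel(d['tvec'])).round(3))
    for n in ['stool','corner','rail_long','rail_short','leg_center','leg','caddy_bar','caddy','hook_seat','hook_stand','screwdriver','bottle']:
        print(n,[(np.round(p['at'],3).tolist(),round(p['score'],2)) for p in ctrl.place_of(n,c)[:4]])
E
```

```text
[ 0.17022265 -0.52272356  0.20488995] [-3.14043116e+00 -3.85739015e-05  3.14836640e-01] [0.77504189 0.45195778 0.61421629] 0.09402922319734142 -0.0188
scene 521.5013642968792 [1.321 0.521 1.264]
stool [([0.56, -0.001, 0.001], 0.94)]
corner [([0.531, -0.135, 0.019], 0.76)]
rail_long [([0.48, -0.033, 0.044], 0.9), ([0.536, -0.321, 0.002], 0.61)]
rail_short [([0.61, -0.116, 0.04], 0.44)]
leg_center [([0.432, -0.338, 0.058], 0.93), ([0.538, -0.314, 0.058], 0.79), ([0.567, -0.413, 0.056], 0.76)]
leg [([0.434, -0.336, -0.0], 0.88), ([0.564, -0.404, -0.003], 0.85), ([0.538, -0.322, 0.003], 0.58)]
caddy_bar [([0.546, -0.056, 0.14], 0.74)]
caddy [([0.544, -0.056, 0.018], 0.9)]
hook_seat [([0.488, 0.308, 0.232], 0.74)]
hook_stand [([0.551, 0.32, -0.003], 0.69), ([0.562, -0.003, 0.0], 0.54)]
screwdriver [([0.681, 0.314, 0.003], 0.63)]
bottle [([0.667, -0.314, -0.001], 0.85)]
top 455.3082069931186 [ 0.439 -0.02   1.473]
stool [([0.558, 0.0, -0.002], 0.96), ([0.608, -0.116, 0.044], 0.25)]
corner [([0.535, -0.136, 0.015], 0.75), ([0.488, 0.305, 0.235], 0.47)]
rail_long [([0.477, -0.033, 0.045], 0.97)]
rail_short [([0.609, -0.114, 0.043], 0.88)]
leg_center [([0.541, -0.318, 0.058], 0.73), ([0.435, -0.336, 0.061], 0.55)]
leg [([0.534, -0.318, -0.002], 0.76), ([0.432, -0.334, -0.002], 0.75), ([0.68, 0.315, -0.001], 0.67), ([0.566, -0.409, -0.001], 0.59)]
caddy_bar [([0.544, -0.058, 0.144], 0.67), ([0.607, -0.117, 0.045], 0.61)]
caddy [([0.549, -0.056, 0.017], 0.56)]
hook_seat [([0.484, 0.304, 0.234], 0.8)]
hook_stand [([0.555, 0.323, 0.001], 0.93)]
screwdriver [([0.68, 0.316, 0.002], 0.63)]
bottle [([0.67, -0.311, -0.003], 0.83)]
```

View pics/scene0.png

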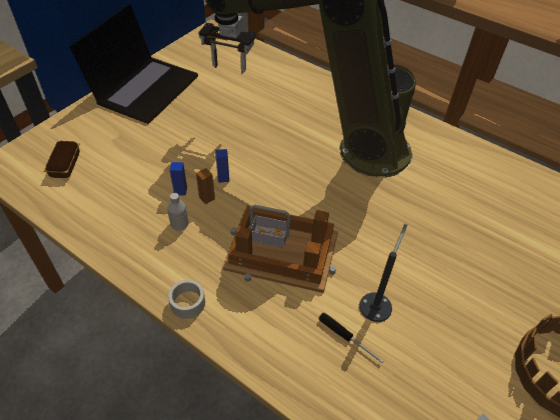

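View pics/top0.png

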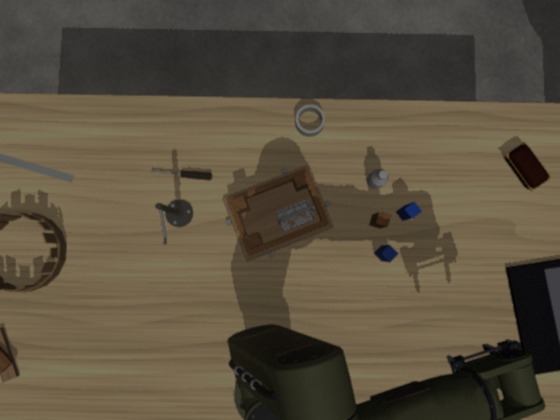

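The brown (wooden) block is the one between the blue ones, at about (0.538, -0.318); it shows at top-image pixel (380,219) and scene pixel (205,185). The empty stool corner with the caddy is at top-image pixel (300,215), and the hook post's foot is at (180,212) with its hook pointing to the robot. I'm moving above the caddy.

>>> {"name": "carry_out", "arguments": {
  "commands": [
    [0,[50,-32.7,-5],[0,0,0]],
    [0,[50,-32.7,-5],[0,0,0]],
    [0,[50,-32.7,-5],[0,0,0]],
    [0,[50,-32.7,-5],[0,0,0]],
    [0,[50,-32.7,-5],[0,0,0]],
    [0,[50,-32.7,-5],[0,0,0]],
    [0,[50,-32.7,-5],[0,0,0]],
    [0,[50,-32.7,-5],[0,0,0]],
    [0,[50,-32.7,-5],[0,0,0]],
    [0,[50,-32.7,-5],[0,0,0]]
  ],
  "squeeze": 40
}}

```text
time_s: 2.55
ee_pos: [0.5455, -0.0554, 0.2558]
eef_rot: [3.141, -0.0, 0.315]
force: [1.0, -1.2, 0.5]
grip_width: 0.094
grip_force: 0.0
```

>>> {"name": "carry_out", "arguments": {
  "commands": [
    [0,[0,0,0],[0,0,-0.183]],
    [0,[0,0,0],[0,0,-0.183]],
    [0,[0,0,0],[0,0,-0.183]],
    [0,[0,0,0],[0,0,-0.183]],
    [0,[0,0,0],[0,0,-0.183]],
    [0,[0,0,0],[0,0,-0.183]],
    [0,[0,0,0],[0,0,-0.183]],
    [0,[0,0,0],[0,0,-0.183]],
    [0,[0,0,0],[0,0,-0.183]],
    [0,[0,0,0],[0,0,0]]
  ]
}}

```text
time_s: 3.8
ee_pos: [0.5445, -0.0572, 0.2554]
eef_rot: [-3.142, -0.0, 1.961]
force: [-0.7, -0.2, 0.4]
grip_width: 0.0938
grip_force: 0.0
```

```bash
cat >> h.py <<'E'
def proj(d,P):
    P=np.atleast_2d(P).astype(float); K=d['camera_matrix']
    if d.get('fish'): return cv2.fisheye.projectPoints(P[:,None],np.float64(d['rvec']).reshape(3,1),np.float64(d['tvec']).reshape(3,1),K,np.zeros(4))[0][:,0]
    return cv2.projectPoints(P,np.float64(d['rvec']),np.float64(d['tvec']),K,None)[0][:,0]
def cam(c):
    d=ctrl.camera(c); d['fish']=c=='wrist'; return d
def lines(im,d,segs,col):
    for a,b in segs:
        p=proj(d,np.linspace(a,b,12)); cv2.polylines(im,[np.round(p*16).astype(np.int32)],False,col,1,cv2.LINE_AA,4)
def fr(xy,yaw,z=0):
    r=R.from_euler('z',yaw).as_matrix(); return lambda p: r@np.asarray(p,float)+[xy[0],xy[1],z]
def boxtop(f,x0,x1,y0,y1,z):
    c=[f(p) for p in [(x0,y0,z),(x1,y0,z),(x1,y1,z),(x0,y1,z)]]; return [(c[i],c[(i+1)%4]) for i in range(4)]
E
python3 - <<'E'
from h import *
o=ctrl.get_obs(); print(o['ee_pos'].round(4) if hasattr(o['ee_pos'],'round') else o['ee_pos'],o['eef_rot'])
d=cam('wrist')
for n in ['corner','rail_long','rail_short','caddy_bar','caddy','stool']:
    print(n,[(np.round(p['at'],4).tolist(),round(p['score'],2)) for p in ctrl.place_of(n,'wrist')[:2]])
im=cv2.resize(d['img'],None,fx=1.4,fy=1.4); d['camera_matrix']=np.diag([1.4,1.4,1])@d['camera_matrix']
f=fr((0.559,0),1.96)
lines(im,d,boxtop(f,-.117,.117,-.077,.077,.066)+boxtop(f,-.135,.135,-.095,.095,.066)+boxtop(f,-.15,.15,-.11,.11,.018),(0,255,0))
g=fr((.546,-.057),1.96-np.pi/2,.018)
lines(im,d,[(g((0,-.045,.125)),g((0,.045,.125)))]+boxtop(g,-.032,.032,-.052,.052,.048),(0,0,255))
cv2.imwrite('pics/w1.png',im)
E
```

```text
[ 0.5445 -0.0572  0.2554] [-3.14158417e+00 -1.38735697e-05  1.96069251e+00]
corner [([0.5314, -0.1395, 0.0152], 0.69)]
rail_long [([0.4816, -0.0326, 0.0417], 0.6)]
rail_short [([0.6069, -0.1172, 0.0434], 0.94), ([0.5451, -0.0576, 0.1433], 0.65)]
caddy_bar [([0.5446, -0.0575, 0.1442], 0.77)]
caddy [([0.541, -0.06, 0.0178], 0.92)]
stool [([0.559, -0.0, -0.0003], 0.73), ([0.6087, -0.1184, 0.0403], 0.63)]Traceback (most recent call last):
  File "<stdin>", line 8, in <module>
  File "h.py", line 12, in lines
    p=proj(d,np.linspace(a,b,12)); cv2.polylines(im,[np.round(p*16).astype(np.int32)],False,col,1,cv2.LINE_AA,4)
  File "h.py", line 6, in proj
    if d.get('fish'): return cv2.fisheye.projectPoints(P[:,None],np.float64(d['rvec']).reshape(3,1),np.float64(d['tvec']).reshape(3,1),K,np.zeros(4))[0][:,0]
                             ~~~~~~~~~~~~~~~~~~~~~~~~~^^^^^^^^^^^^^^^^^^^^^^^^^^^^^^^^^^^^^^^^^^^^^^^^^^^^^^^^^^^^^^^^^^^^^^^^^^^^^^^^^^^^^^^^^^^^^^^
cv2.error: OpenCV(4.12.0) /io/opencv/modules/calib3d/src/fisheye.cpp:83: error: (-215:Assertion failed) _tvec.getMat().isContinuous() && _rvec.getMat().isContinuous() in function 'projectPoints'
```

```bash
sed -i "s/np.float64(d\['rvec'\]).reshape(3,1),np.float64(d\['tvec'\]).reshape(3,1)/np.array(d['rvec'],float).reshape(1,1,3),np.array(d['tvec'],float).reshape(1,1,3)/" h.py
cat > ov.py <<'E'
from h import *
import sys
def ov(c,sx,sy,sa,cx,cy,ca,out,extra=()):
    d=cam(c)
    im=cv2.resize(d['img'],None,fx=1.4,fy=1.4); d['camera_matrix']=np.diag([1.4,1.4,1])@d['camera_matrix']
    f=fr((sx,sy),sa)
    lines(im,d,boxtop(f,-.117,.117,-.077,.077,.066)+boxtop(f,-.135,.135,-.095,.095,.066)+boxtop(f,-.15,.15,-.11,.11,.018),(0,255,0))
    g=fr((cx,cy),ca,.018)
    lines(im,d,[(g((0,-.045,.125)),g((0,.045,.125)))]+boxtop(g,-.032,.032,-.052,.052,.048),(0,0,255))
    cv2.imwrite(out,im)
E
python3 -c "
from ov import *
ov('wrist',.559,0,1.96,.546,-.057,1.96-np.pi/2,'pics/w1.png')"
```

```text
(no output)
```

View pics/w1.png

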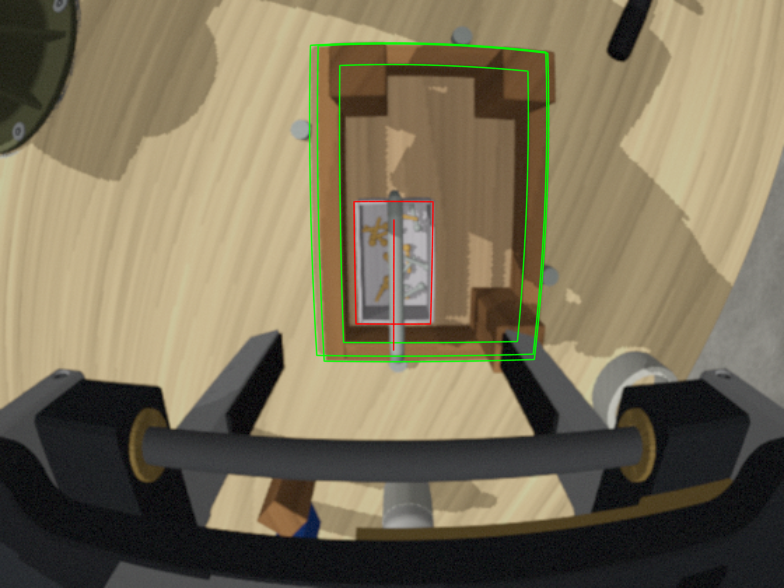

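The overlay fits: the stool rails agree within about 2 mm, and the bar runs vertically near pixel column 396 (rows 195–362), under the TCP. I'll grip the bar 25 mm off-centre so the hook keeps the middle.

>>> {"name": "carry_out", "arguments": {
  "commands": [
    [0,[12,0,30],[0,0,0]],
    [0,[13,0,30],[0,0,0]],
    [0,[0,0,30],[0,0,0]],
    [0,[0,0,25],[0,0,0]],
    [0,[0,0,16],[0,0,0]],
    [0,[0,0,0],[0,0,0]],
    [1,[0,0,0],[0,0,0]],
    [1,[0,0,0],[0,0,0]],
    [1,[0,0,0],[0,0,0]],
    [1,[0,0,0],[0,0,0]]
  ],
  "squeeze": 50
}}

```text
time_s: 5.45
ee_pos: [0.535, -0.0341, 0.1247]
eef_rot: [3.141, 0.0, 1.962]
force: [0.7, -0.3, -0.2]
grip_width: 0.0567
grip_force: 0.0
```

>>> {"name": "carry_out", "arguments": {
  "commands": [
    [1,[0,0,0],[0,0,0]],
    [1,[0,0,0],[0,0,0]],
    [1,[0,0,0],[0,0,0]],
    [1,[0,0,0],[0,0,0]]
  ]
}}

```text
time_s: 5.95
ee_pos: [0.535, -0.0341, 0.1245]
eef_rot: [3.142, 0.0, 1.962]
force: [-1.7, 1.4, 0.5]
grip_width: 0.0175
grip_force: 0.0
```

>>> {"name": "carry_out", "arguments": {
  "commands": [
    [1,[0,0,0],[0,0,0]],
    [1,[0,0,0],[0,0,0]],
    [1,[0,0,0],[0,0,0]],
    [1,[0,0,-10],[0,0,0]],
    [1,[0,0,-20],[0,0,0]],
    [1,[0,0,-27],[0,0,0]],
    [1,[0,0,-30],[0,0,0]],
    [1,[0,0,-30],[0,0,0]],
    [1,[0,0,-20],[0,0,0]],
    [1,[0,0,-10],[0,0,0]]
  ]
}}

```text
time_s: 7.2
ee_pos: [0.535, -0.0341, 0.2728]
eef_rot: [3.141, 0.001, 1.962]
force: [-0.1, 0.4, -3.0]
grip_width: 0.0081
grip_force: 50.0
```

```bash
python3 - <<'E'
from h import *
o=ctrl.get_obs(); print(o['ee_pos'],o['eef_rot'],o['force'],o['moment'],o['grip_width'],o['grip_force'])
for c in ['wrist','top','scene']:
    d=cam(c)
    if c=='wrist': cv2.imwrite('pics/w2.png',cv2.resize(d['img'],None,fx=1.2,fy=1.2))
    for n in ['caddy_bar','caddy','hook_seat','hook_stand']:
        print(c,n,[(np.round(p['at'],4).tolist(),round(p['score'],2)) for p in ctrl.place_of(n,c)[:2]])
E
```

```text
[ 0.53495365 -0.03409903  0.27276197] [3.14058480e+00 5.22838502e-04 1.96178873e+00] [-0.13597834  0.44297215 -3.01386836] [ 0.03373787 -0.10617692 -0.04383391] 0.008148034424269411 49.98375713825226
wrist caddy_bar [([0.5405, -0.0582, 0.2905], 0.81)]
wrist caddy [([0.5448, -0.0568, 0.1684], 0.87)]
wrist hook_seat []
wrist hook_stand []
top caddy_bar []
top caddy []
top hook_seat [([0.4856, 0.3058, 0.2351], 0.59)]
top hook_stand [([0.5541, 0.3232, 0.0016], 0.73)]
scene caddy_bar [([0.5457, -0.0583, 0.2887], 0.61)]
scene caddy [([0.546, -0.0525, 0.1662], 0.77)]
scene hook_seat [([0.4875, 0.3045, 0.2317], 0.66)]
scene hook_stand [([0.5517, 0.3192, 0.0013], 0.73), ([0.667, -0.3143, 0.0003], 0.45)]
```

View pics/w2.png

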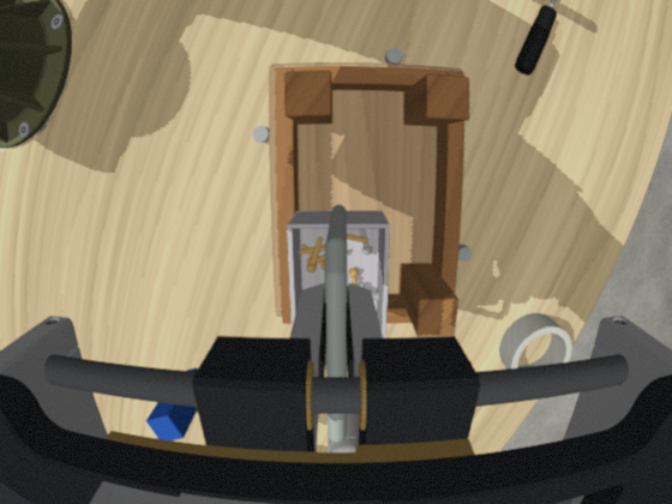

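Caddy is lifted level; the bar lies at pixel column 338 between the fingers (rows 210–450). I'm carrying it to the tip side of the hook.

>>> {"name": "carry_out", "arguments": {
  "commands": [
    [1,[20,-1.5,0],[0,0,0]],
    [1,[35,-1.5,0],[0,0,0]],
    [1,[45,-1.5,0],[0,0,0]],
    [1,[45,-1.5,0],[0,0,0]],
    [1,[45,-1.5,0],[0,0,0]],
    [1,[45,-1.5,0],[0,0,0]],
    [1,[45,-1.5,0],[0,0,0]],
    [1,[42,-1.5,0],[0,0,0]],
    [1,[30,-1.5,0],[0,0,0]],
    [1,[20,-1.5,0],[0,0,0]]
  ]
}}

```text
time_s: 9.2
ee_pos: [0.3777, 0.3057, 0.2716]
eef_rot: [3.141, -0.0, 1.963]
force: [-0.0, -0.4, -2.7]
grip_width: 0.0088
grip_force: 50.0
```

>>> {"name": "carry_out", "arguments": {
  "commands": [
    [1,[0,0,5],[0,0,0.05]],
    [1,[0,0,5],[0,0,0.05]],
    [1,[0,0,5],[0,0,0.05]],
    [1,[0,0,5],[0,0,0]],
    [1,[0,0,0],[0,0,0]],
    [1,[0,0,0],[0,0,0]]
  ]
}}

```text
time_s: 9.95
ee_pos: [0.3792, 0.3042, 0.2517]
eef_rot: [3.141, -0.0, 1.812]
force: [-0.4, -0.1, -2.6]
grip_width: 0.0087
grip_force: 50.0
```

```bash
python3 - <<'E'
from h import *
o=ctrl.get_obs(); print(o['ee_pos'],o['eef_rot'])
ims=[]
for c in ['scene','wrist']:
    d=cam(c)
    for n in ['caddy_bar','caddy','hook_seat','hook_stand']:
        print(c,n,[(np.round(p['at'],4).tolist(),round(p['score'],2)) for p in ctrl.place_of(n,c)[:2]])
    im=d['img'].copy(); f=fr((.4868,.305),.241,.235)
    lines(im,d,[(f((-.022,0,0)),f((.057,0,0))),(f((-.022,0,0)),f((-.042,0,.02))),(f((0,-.045,.005)),f((0,.045,.005)))],(0,255,0))
    ims.append(cv2.resize(im[120:400,180:500],None,fx=1.25,fy=1.25) if c=='scene' else cv2.resize(im,(467,350)))
h=max(i.shape[0] for i in ims)
cv2.imwrite('pics/h1.png',np.hstack([cv2.copyMakeBorder(i,0,h-i.shape[0],0,0,cv2.BORDER_CONSTANT) for i in ims])[:, :800])
E
```

```text
[0.37918918 0.30419957 0.25166219] [ 3.14135795e+00 -1.58645641e-04  1.81246105e+00]
scene caddy_bar [([0.386, 0.2777, 0.2666], 0.97), ([0.4813, -0.0313, 0.0422], 0.65)]
scene caddy [([0.3876, 0.2831, 0.1477], 0.86)]
scene hook_seat [([0.484, 0.3083, 0.2344], 0.81), ([0.5355, -0.3213, 0.0029], 0.38)]
scene hook_stand [([0.5543, 0.321, -0.0021], 0.78), ([0.6658, -0.3156, -0.0011], 0.28)]
wrist caddy_bar [([0.3796, 0.2801, 0.2707], 0.62)]
wrist caddy [([0.3856, 0.2746, 0.1489], 0.86)]
wrist hook_seat [([0.4896, 0.3008, 0.2362], 0.66)]
wrist hook_stand [([0.5516, 0.3178, -0.0022], 0.7)]
```

View pics/h1.png

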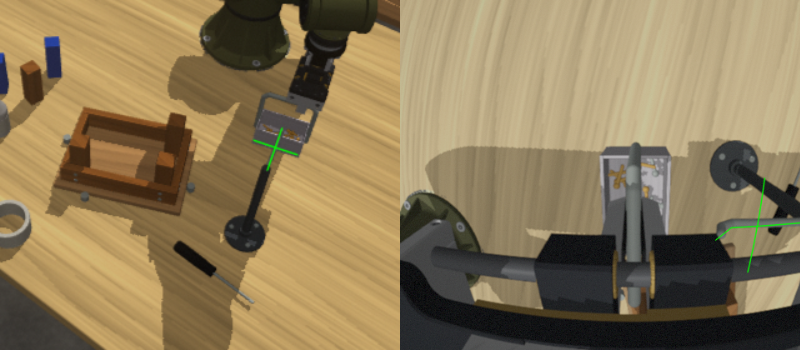

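>>> {"name": "carry_out", "arguments": {
  "commands": [
    [1,[0,8,0],[0,0,0]],
    [1,[0,14,0],[0,0,0]],
    [1,[0,18,0],[0,0,0]],
    [1,[0,18,0],[0,0,0]],
    [1,[0,18,0],[0,0,0]],
    [1,[0,15,0],[0,0,0]],
    [1,[0,9,0],[0,0,0]],
    [1,[0,5,0],[0,0,0]],
    [1,[0,0,0],[0,0,0]],
    [1,[0,0,0],[0,0,0]]
  ]
}}

```text
time_s: 11.7
ee_pos: [0.481, 0.3292, 0.2515]
eef_rot: [3.142, -0.0, 1.812]
force: [0.1, -0.3, -2.7]
grip_width: 0.0086
grip_force: 50.0
```

```bash
python3 - <<'E'
from h import *
o=ctrl.get_obs(); print(o['ee_pos'],o['eef_rot'],o['force'],o['moment'])
ims=[]
for c in ['scene','wrist']:
    d=cam(c)
    for n in ['caddy_bar','caddy','hook_seat']:
        print(c,n,[(np.round(p['at'],4).tolist(),round(p['score'],2)) for p in ctrl.place_of(n,c)[:2]])
    im=d['img']; ims.append(cv2.resize(im[150:310,330:490],None,fx=2.5,fy=2.5) if c=='scene' else cv2.resize(im[140:420,140:420],(400,400)))
cv2.imwrite('pics/h2.png',np.hstack(ims))
E
```

```text
[0.48102186 0.32916207 0.25154893] [ 3.14156938e+00 -3.82064346e-06  1.81198580e+00] [ 0.1473849  -0.31065398 -2.67744863] [ 0.02978886 -0.1163894   0.00348205]
scene caddy_bar [([0.4872, 0.3038, 0.2644], 0.75)]
scene caddy [([0.4883, 0.3081, 0.1464], 0.6), ([0.5365, -0.3218, -0.0007], 0.44)]
scene hook_seat [([0.4856, 0.3059, 0.2323], 0.86), ([0.5524, 0.3205, 0.0007], 0.48)]
wrist caddy_bar []
wrist caddy [([0.485, 0.3033, 0.1471], 0.69), ([0.5569, -0.0004, -0.0001], 0.17)]
wrist hook_seat []
```

View pics/h2.png

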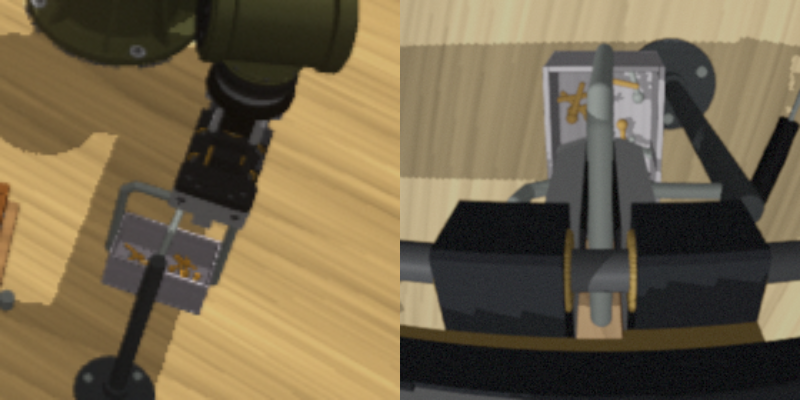

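The hook (left crop pixels (150,260)–(180,210); right crop row 190) passes through the handle loop, crossing near the bar's middle and beside the fingers. I'm lowering it.

>>> {"name": "carry_out", "arguments": {
  "commands": [
    [1,[0,0,8],[0,0,0]],
    [1,[0,0,9],[0,0,0]],
    [1,[0,0,7],[0,0,0]],
    [1,[0,0,2],[0,0,0]],
    [1,[0,0,2],[0,0,0]],
    [1,[0,0,0],[0,0,0]]
  ]
}}

```text
time_s: 12.85
ee_pos: [0.4813, 0.3292, 0.2235]
eef_rot: [3.141, -0.0, 1.812]
force: [-0.3, 0.9, -1.3]
grip_width: 0.0087
grip_force: 50.0
```

>>> {"name": "carry_out", "arguments": {
  "commands": [
    [1,[0,0,1],[0,0,0]],
    [1,[0,0,1],[0,0,0]],
    [1,[0,0,0],[0,0,0]]
  ]
}}

```text
time_s: 13.22
ee_pos: [0.4812, 0.3292, 0.2214]
eef_rot: [-3.141, 0.0, 1.812]
force: [0.3, 0.5, -1.8]
grip_width: 0.009
grip_force: 50.0
```

>>> {"name": "carry_out", "arguments": {
  "commands": [
    [1,[0,0,1],[0,0,0]],
    [1,[0,0,1],[0,0,0]],
    [1,[0,0,0],[0,0,0]]
  ]
}}

```text
time_s: 13.6
ee_pos: [0.4814, 0.3293, 0.22]
eef_rot: [3.141, -0.0, 1.812]
force: [-1.7, 0.3, 4.4]
grip_width: 0.0084
grip_force: 50.0
```

Contact: the hook now carries it. I'll open gently.

>>> {"name": "carry_out", "arguments": {
  "commands": [
    [0.85,[0,0,0],[0,0,0]],
    [0.75,[0,0,0],[0,0,0]],
    [0.65,[0,0,0],[0,0,0]],
    [0.6,[0,0,0],[0,0,0]],
    [0.6,[0,0,0],[0,0,0]],
    [0.6,[0,0,0],[0,0,0]],
    [0.6,[0,0,0],[0,0,0]],
    [0.6,[0,0,0],[0,0,0]]
  ]
}}

```text
time_s: 14.6
ee_pos: [0.4813, 0.3292, 0.2195]
eef_rot: [3.142, -0.0, 1.812]
force: [-0.4, -0.1, -0.4]
grip_width: 0.0374
grip_force: 0.0
```

>>> {"name": "carry_out", "arguments": {
  "commands": [
    [0.6,[0,0,-10],[0,0,0]],
    [0.6,[0,0,-20],[0,0,0]],
    [0.6,[0,0,-25],[0,0,0]],
    [0.6,[0,0,-25],[0,0,0]],
    [0.6,[0,0,-15],[0,0,0]],
    [0.6,[0,0,0],[0,0,0]]
  ]
}}

```text
time_s: 15.35
ee_pos: [0.4815, 0.3293, 0.3154]
eef_rot: [3.14, -0.0, 1.812]
force: [-0.1, -0.2, 0.2]
grip_width: 0.0374
grip_force: 0.0
```

```bash
python3 - <<'E'
from h import *
o=ctrl.get_obs(); print(o['ee_pos'],o['eef_rot'],o['force'],o['grip_width'])
for c in ['scene','wrist','top']:
    d=cam(c)
    for n in ['caddy_bar','caddy','hook_seat','leg_center','leg']:
        print(c,n,[(np.round(p['at'],4).tolist(),round(p['score'],2)) for p in ctrl.place_of(n,c)[:3]])
E
```

```text
[0.48145194 0.32927066 0.31535245] [ 3.13996897e+00 -4.99900659e-04  1.81178811e+00] [-0.11962299 -0.18026521  0.22975299] 0.03742999990831515
scene caddy_bar [([0.4908, 0.3024, 0.2389], 0.91), ([0.5541, 0.3194, 0.0018], 0.33)]
scene caddy [([0.4866, 0.3073, 0.1181], 0.94)]
scene hook_seat [([0.5307, -0.136, 0.0191], 0.66), ([0.4894, 0.3084, 0.2348], 0.63)]
scene leg_center [([0.5672, -0.4116, 0.0534], 0.92), ([0.5396, -0.3171, 0.0594], 0.82), ([0.4327, -0.3404, 0.0588], 0.78)]
scene leg [([0.5667, -0.4033, -0.0029], 0.96), ([0.4362, -0.3381, -0.0018], 0.81), ([0.538, -0.322, 0.0036], 0.67)]
wrist caddy_bar [([0.4887, 0.3028, 0.2345], 0.34), ([0.6802, 0.3171, -0.0005], 0.3)]
wrist caddy [([0.4855, 0.3036, 0.1168], 0.69)]
wrist hook_seat [([0.4894, 0.3037, 0.2324], 0.73)]
wrist leg_center []
wrist leg [([0.56, -0.0003, -0.0006], 0.69)]
top caddy_bar [([0.4849, 0.3018, 0.2403], 0.83), ([0.5328, -0.1339, 0.0157], 0.74)]
top caddy [([0.4857, 0.3076, 0.1137], 0.96)]
top hook_seat [([0.4873, 0.3062, 0.2342], 0.69)]
top leg_center [([0.5417, -0.3175, 0.0559], 0.66), ([0.5655, -0.408, 0.0598], 0.53), ([0.4356, -0.3365, 0.0595], 0.5)]
top leg [([0.5363, -0.3204, -0.0021], 0.61), ([0.565, -0.4069, 0.0019], 0.58), ([0.4322, -0.3407, -0.0049], 0.5)]
```

>>> {"name": "carry_out", "arguments": {
  "commands": [
    [0.6,[-45,-7,0],[0,0,0]],
    [0.6,[-55,-8.5,0],[0,0,0]],
    [0.6,[-55,-8.5,0],[0,0,0]],
    [0.6,[-55,-8.5,0],[0,0,0]],
    [0.6,[-55,-8.5,0],[0,0,0]],
    [0.3,[-55,-8.5,0],[0,0,0]],
    [0.3,[-55,-8.5,0],[0,0,0]],
    [0.3,[-55,-8.5,0],[0,0,0]],
    [0.3,[-55,-8.5,0],[0,0,0]],
    [0.3,[-55,-8.5,0],[0,0,0]]
  ]
}}

```text
time_s: 17.5
ee_pos: [0.529, -0.217, 0.3146]
eef_rot: [3.141, 0.0, 1.812]
force: [0.6, 0.5, 0.2]
grip_width: 0.0661
grip_force: 0.0
```

>>> {"name": "carry_out", "arguments": {
  "commands": [
    [0.3,[-55,-8.5,0],[0,0,0]],
    [0.3,[-48,-8,20],[0,0,0]],
    [0.3,[0,0,20],[0,0,0]],
    [0.3,[0,0,10],[0,0,0]],
    [0.3,[0,0,0],[0,0,0]],
    [0.3,[0,0,0],[0,0,0]]
  ]
}}

```text
time_s: 18.25
ee_pos: [0.538, -0.3187, 0.2656]
eef_rot: [3.14, 0.001, 1.813]
force: [-0.1, 0.1, 0.1]
grip_width: 0.066
grip_force: 0.0
```

```bash
python3 - <<'E'
from h import *
o=ctrl.get_obs(); print(o['ee_pos'],o['eef_rot'],o['grip_width'])
d=cam('wrist')
for n in ['leg_center','leg']:
    print(n,[(np.round(p['at'],4).tolist(),round(p['score'],2)) for p in ctrl.place_of(n,'wrist')[:3]])
im=cv2.resize(d['img'],None,fx=1.4,fy=1.4); d['camera_matrix']=np.diag([1.4,1.4,1])@d['camera_matrix']
f=fr((.539,-.319),1.812); s=.019
lines(im,d,boxtop(f,-s,s,-s,s,.115)+boxtop(f,-s,s,-s,s,0),(0,255,0))
cv2.imwrite('pics/l1.png',im)
# undistort to a 0.115 m plane image to measure the yaw: sample top-face plane
g=np.stack(np.meshgrid(np.linspace(-.06,.06,241),np.linspace(.06,-.06,241)),-1)
P=np.array([f((x,y,.115)) for x,y in g.reshape(-1,2)])
uv=proj(d,P).reshape(241,241,2).astype(np.float32)
rim=cv2.remap(cv2.resize(d['img'],None,fx=1.4,fy=1.4),uv[...,0],uv[...,1],cv2.INTER_LINEAR)
cv2.line(rim,(120,110),(120,130),(0,255,0),1);cv2.line(rim,(110,120),(130,120),(0,255,0),1)
im[:241,-241:]=rim
cv2.imwrite('pics/l1.png',im)
E
```

```text
[ 0.53799484 -0.31871235  0.26564747] [3.14047814e+00 1.15532710e-03 1.81257036e+00] 0.06595562794141507
leg_center [([0.5387, -0.3217, 0.0612], 0.96), ([0.564, -0.4073, 0.0573], 0.79), ([0.4335, -0.3396, 0.0569], 0.66)]
leg [([0.4308, -0.3358, 0.0014], 0.91), ([0.5326, -0.3222, 0.0012], 0.77), ([0.5643, -0.413, 0.0019], 0.6)]
```

View pics/l1.png

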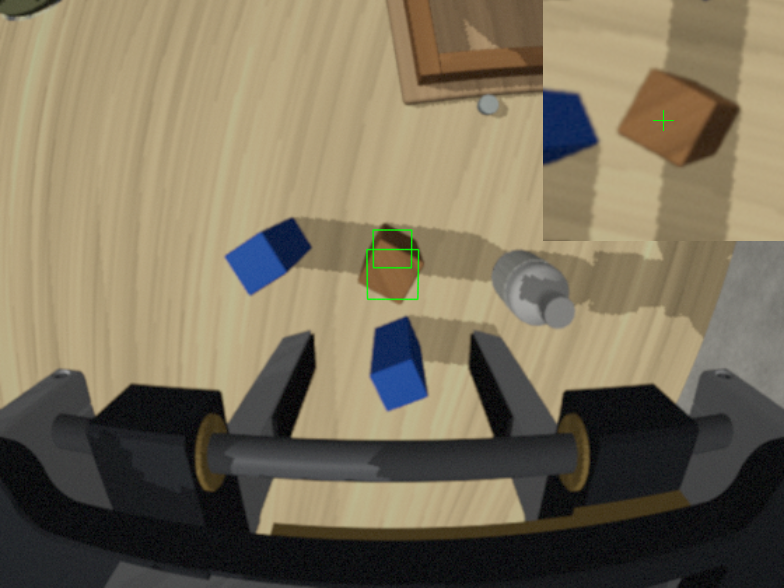

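The leg stands at pixel (392,268), turned about 30° from the tool, with blue blocks at (265,255) and (400,365) and the bottle at (535,290). I'll fit its yaw by silhouette overlap.

```bash
cat > fit.py <<'E'
from h import *
from scipy.optimize import minimize
def fitleg(c,x0):
    d=cam(c); K=d['camera_matrix'].copy(); s=.019; S=4
    b=proj(d,[[*x0[:2],.0575]])[0]; regs=ctrl.outline_of('leg',c)+ctrl.outline_of('leg_center',c)
    dist=lambda r: np.hypot(*(np.argwhere(r['region']).mean(0)[::-1]-b))
    r=min(regs,key=dist); m=cv2.resize(r['region'].astype(np.float32),None,fx=S,fy=S,interpolation=cv2.INTER_LINEAR)>.5
    def cost(p):
        f=fr(p[:2],p[2]); P=[f((a,e,z)) for a in(-s,s) for e in(-s,s) for z in(0,.115)]
        uv=(proj(d,P)+.5)*S-.5
        h=cv2.convexHull(np.float32(uv*16).round().astype(np.int32)); q=np.zeros(m.shape,np.uint8); cv2.fillConvexPoly(q,h,1,cv2.LINE_8,4)
        return 1-(q.astype(bool)&m).sum()/(q.astype(bool)|m).sum()
    best=min((minimize(cost,[*x0[:2],y],method='Nelder-Mead',options=dict(initial_simplex=np.array([[*x0[:2],y]]*4)+np.vstack([np.zeros(3),np.diag([.006,.006,.15])]))) for y in x0[2]+np.array([-.2,0,.2])),key=lambda r:r.fun)
    return best.x,best.fun
E
python3 - <<'E'
from fit import *
for c in ['wrist','scene','top']: print(c,fitleg(c,[.539,-.319,1.812-.5]))
E
```

```text
wrist (array([ 0.53662545, -0.31792564,  1.31395126]), np.float64(0.027686290654590384))
scene (array([ 0.53597015, -0.32214774,  1.3677391 ]), np.float64(0.06117781589479698))
top (array([ 0.53582582, -0.30828376,  1.56906522]), np.float64(0.3394168706877365))
```

>>> {"name": "carry_out", "arguments": {
  "commands": [
    [0.3,[0,0,0],[0,0,0.166]],
    [0.3,[0,0,0],[0,0,0.166]],
    [0.3,[0,0,0],[0,0,0.167]],
    [0.3,[0,0,40],[0,0,0]],
    [0.3,[0,0,45],[0,0,0]],
    [0.3,[0,0,45],[0,0,0]],
    [0.3,[0,0,40],[0,0,0]],
    [0.3,[0,0,25],[0,0,0]],
    [0.3,[0,0,13],[0,0,0]],
    [0.3,[0,0,0],[0,0,0]]
  ]
}}

```text
time_s: 20.1
ee_pos: [0.5375, -0.3191, 0.0562]
eef_rot: [-3.141, -0.0, 1.313]
force: [0.4, 0.4, 0.1]
grip_width: 0.0659
grip_force: 0.0
```

>>> {"name": "carry_out", "arguments": {
  "commands": [
    [1,[0,0,0],[0,0,0]],
    [1,[0,0,0],[0,0,0]],
    [1,[0,0,0],[0,0,0]],
    [1,[0,0,0],[0,0,0]],
    [1,[0,0,0],[0,0,0]],
    [1,[0,0,0],[0,0,0]],
    [1,[0,0,0],[0,0,0]]
  ],
  "squeeze": 40
}}

```text
time_s: 20.98
ee_pos: [0.5378, -0.3192, 0.057]
eef_rot: [3.141, 0.0, 1.313]
force: [-1.1, 1.1, 5.4]
grip_width: 0.0378
grip_force: 40.0
```

>>> {"name": "carry_out", "arguments": {
  "commands": [
    [1,[0,0,-20],[0,0,0]],
    [1,[0,0,-40],[0,0,0]],
    [1,[0,0,-40],[0,0,0]],
    [1,[15,-3,-10],[0,0,0]],
    [1,[40,-9,0],[0,0,0]],
    [1,[50,-11,0],[0,0,0]],
    [1,[50,-11,0],[0,0,0]],
    [1,[37,-8,0],[0,0,0]],
    [1,[20,-4.5,0],[0,0,0]],
    [1,[0,0,0],[0,0,0]]
  ]
}}

```text
time_s: 22.22
ee_pos: [0.5466, -0.1013, 0.1662]
eef_rot: [-3.141, 0.0, 1.314]
force: [-0.2, 0.2, -1.1]
grip_width: 0.0383
grip_force: 40.0
```

>>> {"name": "carry_out", "arguments": {
  "commands": [
    [1,[0,0,0],[0,0,-0.1]],
    [1,[0,0,0],[0,0,-0.15]],
    [1,[0,0,0],[0,0,-0.15]],
    [1,[0,0,0],[0,0,-0.15]],
    [1,[0,0,0],[0,0,-0.097]],
    [1,[0,0,0],[0,0,0]],
    [1,[0,0,0],[0,0,0]]
  ]
}}

```text
time_s: 23.1
ee_pos: [0.5467, -0.1029, 0.1663]
eef_rot: [-3.141, -0.0, 1.957]
force: [0.2, -0.8, -1.6]
grip_width: 0.0377
grip_force: 40.0
```

```bash
cat > chk.py <<'E'
from h import *
import sys
o=ctrl.get_obs(); print(o['ee_pos'],o['eef_rot'],o['force'],o['moment'],o['grip_width'])
for c in ['scene','top','wrist']:
    d=cam(c)
    for n in ['corner','rail_long','rail_short','stool','leg_center','caddy_bar','hook_seat']:
        print(c,n,[(np.round(p['at'],4).tolist(),round(p['score'],2)) for p in ctrl.place_of(n,c)[:2]])
    im=cv2.resize(d['img'],None,fx=1.4,fy=1.4)
    if c==sys.argv[1]:
        d['camera_matrix']=np.diag([1.4,1.4,1])@d['camera_matrix']
        f=fr((.559,0),1.96)
        lines(im,d,boxtop(f,-.117,.117,-.077,.077,.066)+boxtop(f,-.135,.135,-.095,.095,.066)+boxtop(f,-.117,.117,-.077,.077,.018)+boxtop(f,-.117,-.079,.039,.077,.133),(0,255,0))
        cv2.imwrite(sys.argv[2],im)
E
python3 chk.py wrist pics/p1.png
```

```text
[ 0.54666606 -0.10287502  0.16628756] [-3.14136053e+00 -1.27840836e-04  1.95680921e+00] [ 0.16204888 -0.80230728 -1.61781662] [-0.01818717 -0.13402979 -0.01377319] 0.037707784262047295
scene corner [([0.5307, -0.1364, 0.0184], 0.71), ([0.4815, -0.0351, 0.0435], 0.32)]
scene rail_long [([0.4813, -0.0359, 0.0436], 0.58)]
scene rail_short [([0.6084, -0.1173, 0.044], 0.52)]
scene stool [([0.5594, -0.0016, 0.0017], 0.73)]
scene leg_center [([0.4306, -0.3362, 0.0574], 0.95), ([0.5498, -0.1019, 0.1679], 0.81)]
scene caddy_bar [([0.4883, 0.3019, 0.2365], 0.87)]
scene hook_seat [([0.4892, 0.3086, 0.2339], 0.96)]
top corner [([0.5569, 0.3223, -0.0001], 0.27)]
top rail_long [([0.4763, -0.0332, 0.0465], 0.66), ([0.487, 0.3043, 0.235], 0.17)]
top rail_short []
top stool [([0.5575, 0.002, -0.0022], 0.61)]
top leg_center [([0.5663, -0.409, 0.055], 0.86), ([0.4348, -0.3364, 0.0588], 0.77)]
top caddy_bar [([0.4879, 0.3043, 0.2401], 0.91), ([0.681, 0.3186, 0.0003], 0.21)]
top hook_seat [([0.4897, 0.3058, 0.2345], 0.66)]
wrist corner [([0.5599, -0.0021, -0.0003], 0.4)]
wrist rail_long [([0.4808, -0.033, 0.0404], 0.82)]
wrist rail_short [([0.609, -0.1183, 0.0452], 0.88), ([0.5589, -0.0008, 0.0014], 0.26)]
wrist stool [([0.5573, 0.0007, 0.0014], 0.56), ([0.6087, -0.1149, 0.0441], 0.45)]
wrist leg_center [([0.4355, -0.3379, 0.0584], 0.98)]
wrist caddy_bar []
wrist hook_seat []
```

View pics/p1.png

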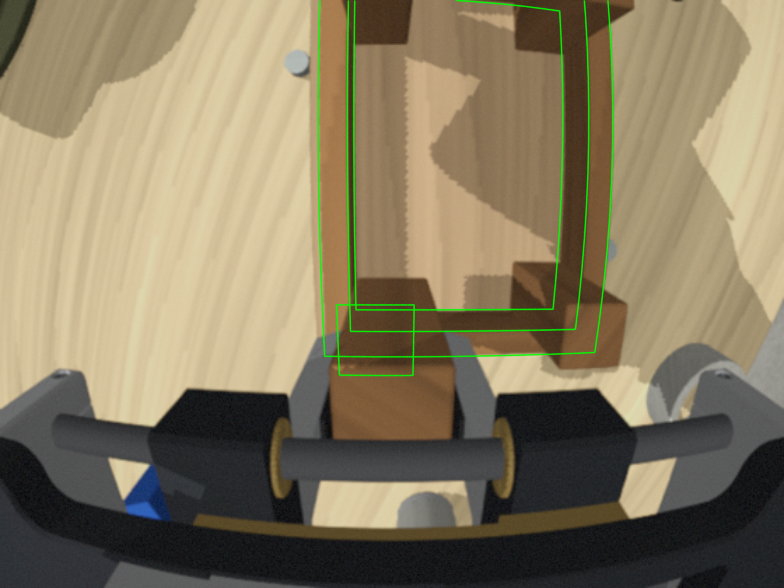

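The rails match the overlay within about 2 mm, and the leg (lower end at pixels (358–428, 278)) is parallel to them with room to both. I'm lowering it.

>>> {"name": "carry_out", "arguments": {
  "commands": [
    [1,[0,0,15],[0,0,0]],
    [1,[0,0,20],[0,0,0]],
    [1,[0,0,20],[0,0,0]],
    [1,[0,0,15],[0,0,0]],
    [1,[0,0,10],[0,0,0]],
    [1,[0,0,7],[0,0,0]],
    [1,[0,0,0],[0,0,0]]
  ]
}}

```text
time_s: 25.18
ee_pos: [0.5467, -0.1023, 0.0792]
eef_rot: [-3.141, -0.0, 1.96]
force: [0.9, 0.0, -1.4]
grip_width: 0.0379
grip_force: 40.0
```

>>> {"name": "carry_out", "arguments": {
  "commands": [
    [1,[0,0,1.5],[0,0,0]],
    [1,[0,0,1.5],[0,0,0]],
    [1,[0,0,0],[0,0,0]]
  ]
}}

```text
time_s: 25.55
ee_pos: [0.5468, -0.1023, 0.0765]
eef_rot: [3.142, 0.0, 1.96]
force: [-0.3, 0.4, -0.9]
grip_width: 0.0374
grip_force: 40.0
```

>>> {"name": "carry_out", "arguments": {
  "commands": [
    [1,[0,0,1],[0,0,0]],
    [1,[0,0,0],[0,0,0]]
  ]
}}

```text
time_s: 25.8
ee_pos: [0.5467, -0.1023, 0.0754]
eef_rot: [-3.142, -0.0, 1.96]
force: [1.0, 0.3, -1.5]
grip_width: 0.0378
grip_force: 40.0
```

>>> {"name": "carry_out", "arguments": {
  "commands": [
    [1,[0,-2,0],[0,0,0]],
    [1,[0,-2,0],[0,0,0]],
    [1,[0,-1,0],[0,0,0]],
    [1,[0,-1,0],[0,0,0]],
    [1,[0,0,0],[0,0,0]]
  ]
}}

```text
time_s: 26.42
ee_pos: [0.5412, -0.1046, 0.0755]
eef_rot: [3.142, 0.0, 1.96]
force: [0.1, 0.3, -1.2]
grip_width: 0.0377
grip_force: 40.0
```

>>> {"name": "carry_out", "arguments": {
  "commands": [
    [1,[0,-1,0],[0,0,0]],
    [1,[0,-1,0],[0,0,0]],
    [1,[0,0,0],[0,0,0]]
  ]
}}

```text
time_s: 26.8
ee_pos: [0.54, -0.105, 0.0755]
eef_rot: [3.14, 0.0, 1.96]
force: [5.5, 2.5, -4.0]
grip_width: 0.0375
grip_force: 40.0
```

>>> {"name": "carry_out", "arguments": {
  "commands": [
    [1,[-2,0,0],[0,0,0]],
    [1,[-2,0,0],[0,0,0]],
    [1,[-1,0,0],[0,0,0]],
    [1,[-1,0,0],[0,0,0]],
    [1,[0,0,0],[0,0,0]]
  ]
}}

```text
time_s: 27.42
ee_pos: [0.5422, -0.1103, 0.0756]
eef_rot: [3.14, -0.0, 1.96]
force: [3.2, 4.9, -2.3]
grip_width: 0.0374
grip_force: 40.0
```

>>> {"name": "carry_out", "arguments": {
  "commands": [
    [1,[-1,0,0],[0,0,0]],
    [1,[-1,0,0],[0,0,0]],
    [1,[0,0,0],[0,0,0]]
  ]
}}

```text
time_s: 27.8
ee_pos: [0.5429, -0.1122, 0.0757]
eef_rot: [3.14, -0.0, 1.96]
force: [3.8, 4.8, -2.3]
grip_width: 0.0377
grip_force: 40.0
```

>>> {"name": "carry_out", "arguments": {
  "commands": [
    [1,[-0.5,-0.5,0],[0,0,0]],
    [1,[-0.5,0,0],[0,0,0]],
    [1,[0,0,0],[0,0,0]]
  ]
}}

```text
time_s: 28.18
ee_pos: [0.5431, -0.1128, 0.0757]
eef_rot: [3.139, -0.001, 1.96]
force: [5.9, 8.6, -2.0]
grip_width: 0.0376
grip_force: 40.0
```

```bash
cat > s.py <<'E'
from h import *
o=ctrl.get_obs(); F=np.array(o['force']); a=1.96; ex=np.array([np.cos(a),np.sin(a),0]); ey=np.array([-np.sin(a),np.cos(a),0]); p=np.array(o['ee_pos'])-[.559,0,0]
print('F stool',F@ex,F@ey,F[2],'pos',p@ex,p@ey,p[2],o['eef_rot'],o['grip_width'])
E
python3 s.py
```

```text
F stool 5.737868690572321 -8.729698009451976 -2.043226971267587 pos -0.09830271433502082 0.05744927375519045 0.07574796559682212 [ 3.13900323e+00 -6.43872743e-04  1.95994473e+00] 0.03757592428533335
```

>>> {"name": "carry_out", "arguments": {
  "commands": [
    [1,[0,0,1],[0,0,0]],
    [1,[-0.5,0,0],[0,0,0]],
    [1,[-0.5,-0.5,0],[0,0,0]],
    [1,[0,0,0],[0,0,0]],
    [1,[0,0,0],[0,0,0]]
  ]
}}

```text
time_s: 28.8
ee_pos: [0.5434, -0.1135, 0.0751]
eef_rot: [3.138, -0.001, 1.96]
force: [7.0, 11.0, 0.5]
grip_width: 0.0379
grip_force: 40.0
```

```bash
python3 s.py
```

```text
F stool 7.560686266261656 -10.681236850324058 0.5433115938985988 pos -0.09913863429817554 0.05747819518569896 0.07506235170985427 [ 3.13797038e+00 -6.36723401e-04  1.96005640e+00] 0.03786496802219779
```

>>> {"name": "carry_out", "arguments": {
  "commands": [
    [1,[-1,0,0],[0,0,0]],
    [1,[-1,0,0],[0,0,0]],
    [1,[0,0,0],[0,0,0]],
    [1,[0,0,0],[0,0,0]]
  ]
}}

```text
time_s: 29.3
ee_pos: [0.5436, -0.1138, 0.0751]
eef_rot: [3.139, -0.004, 1.961]
force: [1.2, 23.0, 7.4]
grip_width: 0.0378
grip_force: 40.0
```

```bash
python3 s.py
```

```text
F stool 20.775670000628907 -9.850421018527538 7.393927801931587 pos -0.09942692274176382 0.0574587838045541 0.07511065355440691 [ 3.13880202 -0.00373738  1.96062255] 0.037838726433125566
```

>>> {"name": "carry_out", "arguments": {
  "commands": [
    [1,[0,-1,0],[0,0,0]],
    [1,[0,-1,0],[0,0,0]],
    [1,[0,0,0],[0,0,0]],
    [1,[0,0,0],[0,0,0]],
    [1,[0,0,0],[0,0,0]],
    [1,[0,0,0],[0,0,0]],
    [1,[0,0,0],[0,0,0]],
    [1,[0,0,0],[0,0,0]]
  ]
}}

```text
time_s: 30.3
ee_pos: [0.5434, -0.1139, 0.0752]
eef_rot: [3.135, -0.003, 1.961]
force: [16.1, 26.7, -0.7]
grip_width: 0.0377
grip_force: 40.0
```

```bash
python3 s.py; python3 chk.py scene pics/f1.png | grep -E "scene|caddy|leg_c"
```

```text
F stool 18.53955123486278 -25.03156024429163 -0.6725847006886289 pos -0.09950661987399034 0.05762613539985156 0.0751897690435655 [ 3.13461389e+00 -2.68238392e-03  1.96075467e+00] 0.03766360058561402
scene corner [([0.5323, -0.1366, 0.0175], 0.72), ([0.6776, 0.3174, 0.0006], 0.51)]
scene rail_long [([0.4767, -0.0318, 0.0442], 0.89)]
scene rail_short [([0.6084, -0.1162, 0.0372], 0.71)]
scene stool [([0.5597, -0.0046, 0.0013], 0.92)]
scene leg_center [([0.5461, -0.1099, 0.075], 0.69), ([0.5661, -0.413, 0.0553], 0.66)]
scene caddy_bar [([0.4898, 0.3024, 0.2352], 0.57)]
scene hook_seat [([0.4858, 0.3064, 0.2314], 0.77)]
top leg_center [([0.5644, -0.4066, 0.0581], 0.85), ([0.4357, -0.3367, 0.0607], 0.59)]
top caddy_bar [([0.4857, 0.3055, 0.2418], 0.63)]
wrist leg_center []
wrist caddy_bar []
```

View pics/f1.png

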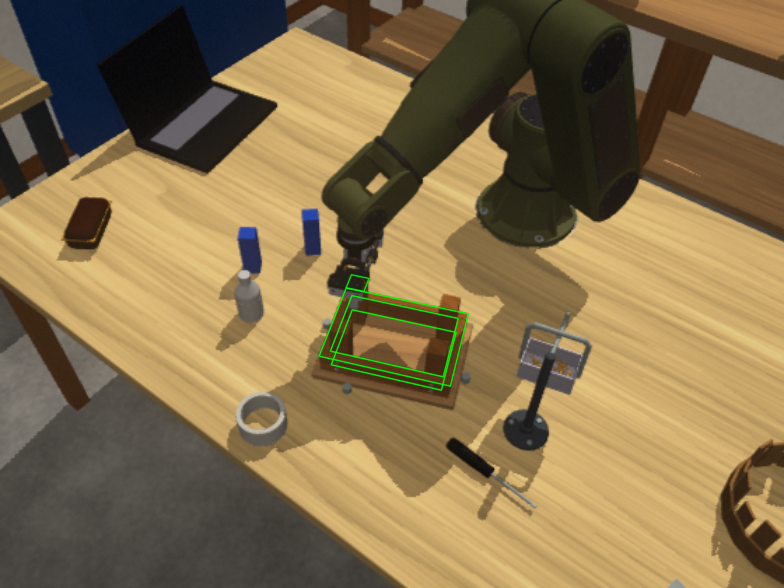

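```bash
python3 - <<'E'
from h import *
d=cam('wrist'); S=4; d['camera_matrix']=np.diag([S,S,1])@d['camera_matrix']
im=cv2.resize(d['img'],None,fx=S,fy=S,interpolation=cv2.INTER_CUBIC)
f=fr((.559,0),1.96)
a,b,c,e=-.0995-.019,-.0995+.019,.0576-.019,.0576+.019
lines(im,d,boxtop(f,a,b,c,e,.0185)+boxtop(f,a,b,c,e,.1335)+[(f((b,c,.0185)),f((b,c,.1335))),(f((b,e,.0185)),f((b,e,.1335)))],(0,255,0))
lines(im,d,boxtop(f,-.117,.117,-.077,.077,.066),(255,255,0))
p=proj(d,[f((b,.0576,.06))])[0]; x,y=int(p[0]),int(p[1])
im=im[max(0,y-250):y+330,max(0,x-380):x+380]; print(im.shape,p)
cv2.imwrite('pics/z1.png',cv2.convertScaleAbs(im,alpha=1.6,beta=10))
E
```

```text
(580, 760, 3) [1116.32867215  853.80167192]
```

View pics/z1.png

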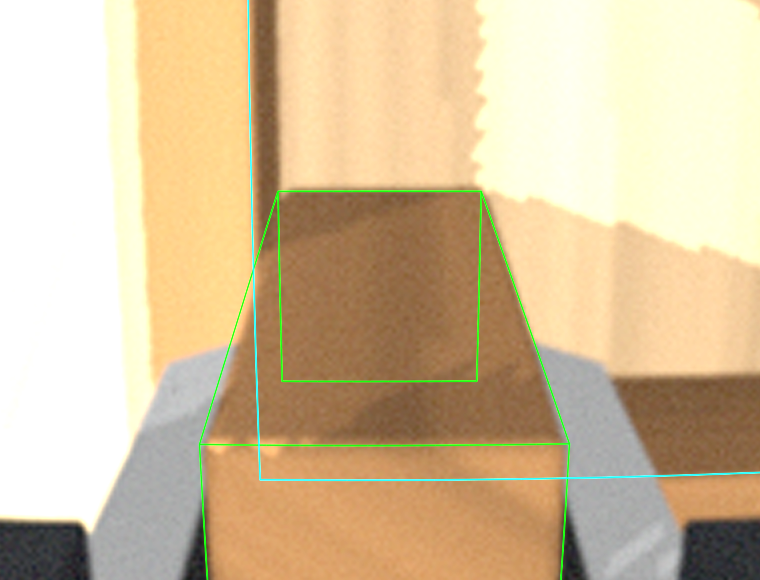

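The leg's lower edge (row 190) and upper edge (row 444) both sit on the upright, square overlay. Both rails are loaded with about 18 N and 25 N, so I'm handing in.

```bash
python3 -c "
from h import *
print(ctrl.hand_in())"
```

```text
the job is handed in; nothing more can be done
None
```

The job is handed in, but `hand_in` gave no verdict: the caddy hangs on the hook, and the leg stands square in the empty corner, still gripped and pushed with about 18 N toward the short rail and 25 N toward the long one (wrist force); nothing was moved near the screwdriver or bottle.

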